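Hang a trug from an S-hook on the rail

TASK

Hook the wooden S-hook over the steel rail, near the middle of the rail and with its lower curl towards the robot, and let go of it. Then hang the small wooden trug by its handle from the lower curl, so that it hangs upright and free of the bench. Leave the similar C-shaped hook where it stands.

Things in the scene. Friction and masses are not known exactly. Their poses are not given: they have to be found in the camera images.
- rail_top (a point): Middle of the top edge of a fixed flat steel rail, on edge: 12 mm thick (x), 36 mm high, 320 mm long (y), top 220 mm above the bench, between two wooden posts (26 mm wide, up to 238 mm high) centred 160 mm either side of this point. x points across the rail, away from the robot, y along it, z up.
- hook_grip (a point): Centre of the S-hook's upper curl, 60 mm above its underside. Its outer upright faces, 50 mm apart along x, can be pinched from above (rear one from 27 below to 25 mm above this point). x: front to back (lower curl at -x), z up. Roof inside the curl 13 mm above; inside width there 14 mm (x -13 to +1), at the mouth, 27 mm below, 32 mm (x -13 to +19).
- hook_curl (a point): Middle of the floor of the S-hook's lower curl (50.5 mm in front of and 48 mm below hook_grip, same axes), 12 mm above the underside. The curl is 51 mm long inside, from the shank (25.5 mm behind) to the upturned tip (25.5 mm in front, 12 mm thick), which rises 26 mm above this floor.
- trug_grip (a point): Centre of the neck of the trug's handle board, 151 mm above its underside. The board, 12 mm thick (x), stands across the box. Neck: 46 mm wide (y), from 29 mm below to 16 mm above this point; pinch it along y. Then a cross bar 66 mm wide, its underside 44 mm below; under it a window 48 wide, 62 mm high for the hook. z up; front and back alike.
- s_hook: The loose S-hook, 24 mm plywood (y), about 120 g, 85 mm high, 113 mm long, standing upright on the bench: upper curl open downward at the back, lower curl open upward at the front (-x). Origin at its underside, 13 mm in front of and 60 mm below hook_grip. On the rail, its x runs along the rail's x.
- trug: The loose trug: shallow open wooden box 84 (x) x 130 (y) x 40 mm with a tall handle board, 167 mm high in all, about 250 g. Origin at the centre of its underside, 151 mm below trug_grip.
- hang_rail: The fixed stand of the rail: two wooden posts on feet 140 mm long (x). Origin on the bench, 220 mm below rail_top; same axes.
- c_hook: A similar loose plywood hook, a C (both curls open to its front, -x), 75 mm long, 24 mm thick, 85 mm high, left or right of the S-hook; not to be used. Origin at its underside, rear face.
Things that resemble listed ones, but are neither listed nor needed, are in the scene too. What is shaped like the s_hook but black is not meant.

How it is judged:
On the way, in this order (a step that is already met when the one before it is completed fails the run):
1. the S-hook hangs on the rail by its upper curl, near the middle, lower curl towards the robot, and the fingers have let go of it (z of hook_grip in the frame of rail_top between -0.023 and -0.003 m and x of hook_grip in the frame of rail_top between -0.008 and 0.018 m and y of hook_grip in the frame of rail_top between -0.06 and 0.06 m and x of hook_curl in the frame of rail_top below -0.03 m and angle between hook_grip's own z axis and vertical below 0.25 rad and contact force between s_hook and hang_rail above 0.3 N and contact force between the fingers and s_hook below 0.1 N), for 0.3 s.
2. the trug hangs by its cross bar in the hook's lower curl (x of trug_grip in the frame of hook_curl between -0.03 and 0.03 m and y of trug_grip in the frame of hook_curl between -0.025 and 0.025 m and z of trug_grip in the frame of hook_curl between 0.036 and 0.06 m and contact force between trug and s_hook above 1 N and height (world z) of trug above 0.03 m and angle between trug_grip's own z axis and vertical below 0.3 rad and z of hook_grip in the frame of rail_top between -0.023 and -0.003 m and x of hook_grip in the frame of rail_top between -0.008 and 0.018 m and y of hook_grip in the frame of rail_top between -0.06 and 0.06 m and x of hook_curl in the frame of rail_top below -0.03 m and angle between hook_grip's own z axis and vertical below 0.25 rad and contact force between s_hook and hang_rail above 0.3 N), for 0.2 s.
At the end, for the whole second after the job is handed in: S-hook on the rail: 10 mm in height, 12 mm across, 60 mm from its middle, curl to the robot, tilt under 14 deg. Trug borne by its cross bar in the lower curl, 30 mm along, 25 mm across, tilt under 17 deg, off the bench. All released, swinging at most gently (trug under 0.12 m/s) (all of step 2 and contact force between the fingers and s_hook below 0.1 N and contact force between the fingers and trug below 0.1 N and linear speed of trug below 0.12 m/s and linear speed of s_hook below 0.03 m/s); the robot touches nothing.
It fails at once if the C-shaped hook is moved by more than 30 mm (distance of c_hook from where it was at the start of the episode above 0.03 m).
It also fails if it takes over 58 s, if anything falls off the work surface, if the arm or the gripper's body presses on something with over 40 N, if the wrist force passes 120 N, or if a joint passes its speed limit or range.

ROBOT

A 6-joint arm with a two-finger parallel gripper is mounted at the origin on a cart in front of the work surface, level with it; the furniture and walls round the work are solid. World frame = base frame: x ahead of the robot, y to its left, z up, the work surface at z = 0. Lengths are in m, angles in rad, forces in N, time in s.
With the tool pointing down it reaches from about 0.275 to 0.75 m from the base axis. Payload 10.2 kg.
Tool frame: the origin (TCP) lies midway between the tips of the shut fingers; the grasp point (between the pads) lies 19 mm behind it; z points along the fingers, y is the line along which they close (so a half turn about z gives the same grasp; the last joint's range is limited). The gripper opens to 85 mm and grips with 20 to 120 N. Pads are 22 mm wide; open, the fingers measure 114 mm over their backs; the gripper's body (76 mm by 85 mm) begins 54 mm behind the grasp point. The pads swing forward as they close: fully open they stand 13 mm farther back than shut.
Start: joints at [1.004, 0.313, 1.498, -0, 1.331, -0.223], TCP at [0.177, 0.494, 0.201] pointing down, gripper open.
Joint ranges: [-2.94, 2.94], [-0.97, 2.17], [0.19, 2.56], [-1.23, 4.37], [0.02, 3.11], [-2.88, 2.88]. Speed limits (rad/s): [2.39, 2.39, 3.01, 3.14, 3.14, 3.14].

INTERFACE

Orientations are given as a rotation vector (axis times angle).
In Python, from rig import read_state, read_camera, camera_info, job_done gives the robot as it stands.
- The arm moves only by the shell command python3 -m jog 'ROWS' [FORCE]. ROWS is JSON, a list that holds one entry, the list of rows, each a list of 7 numbers: the shift along the tool's x, y, z in units of 0.25 m (1.0 is 0.25 m), then the turn, a rotation vector about the tool's x, y, z in units of 120 degrees (1.0 is 120 degrees), then the finger opening in mm, from 0 to 85.4. In form: [[[dx, dy, dz, rx, ry, rz, gripper], ...]]. A call has exactly 10 rows; each row shifts and turns the commanded pose from where the row before left it, along the tool's axes as they then stand; what a row does not reach is not made up. A row lasts 1/10 s, in which the tool goes at most 50 mm and 8.59 degrees, less where a joint would pass 70% of its speed; a pose out of reach is approached as far as the arm can. A call with a number of a shift or a turn outside -1 to 1 is refused whole. A call with a gripper value outside its range is refused whole. The fingers move at their own pace and stop on an object; FORCE is the grip in N (left out, the last holds). Time passes only in rows, so rows that do not move let the fingers close, or fill a call up. It gives the time, the measured TCP pose, the force, the opening and the grip force at its end, in the units of the state.
- read_state(): the state, without advancing time (a new reading comes with each control period).
- read_camera(name): name is "side" or "top"; returns the picture (480x640x3 uint8, blue, green, red); there is no depth.
- camera_info(name): a dict with "K" (3x3 intrinsics, pixels), "D" ([k1, k2, p1, p2, k3] as OpenCV has them; the pictures are not rectified), "R" (3x3) and "t" (3): a world point X has camera coordinates R X + t. Camera axes: x right, y down, z forward; pixel columns grow to the right and rows downward; lengths in m; the calibration is good to about 2 mm. A picture is of the moment at which its call begins. camera_info takes no time and is no camera call.
- job_done(): hands the job in; it is judged then, once.
The state is a dict: "time_s": time; "q": joint angles; "qd": joint speeds; "joint_torque": joint torques, N m; "tcp_pos": TCP position; "tcp_rot": TCP orientation; "contact_force": force on the tool from outside, world axes, zero at the start; "wrist_torque": the same for the moment, N m; "finger_gap": finger opening in m; "gripper_force": force on a finger pad.
Only numpy, scipy, OpenCV 4.12 (cv2) and the standard library are available. Lean on these libraries where they do the work, as an engineer would, in place of code of your own. Each camera call takes 0.05 s, during which the arm holds its last target. There are 200 camera calls.

## Working session

There is one attempt and no reset: what is moved stays moved. The work goes in short steps, Python scripts to look and compute and a shell command to move; the robot and the scene stay as the last step left them, time stands still between calls to the robot, and variables do not carry over. Pictures are saved under pics/ and viewed, at most 10 in all, crops included, and the job is handed in when it is done.

```bash
mkdir -p pics; ls
python3 - <<'E'
from rig import *
import cv2
for n in("side","top"):
    cv2.imwrite(f"pics/{n}0.png",read_camera(n)); c=camera_info(n); print(n,c)
s=read_state();print(s["tcp_pos"],s["tcp_rot"],s["time_s"],s["finger_gap"])
E
```

```text
pics
side {'K': array([[534.26121096,   0.        , 317.46468784],
       [  0.        , 534.26121096, 249.24644057],
       [  0.        ,   0.        ,   1.        ]]), 'D': array([-0.12148628,  0.        ,  0.        ,  0.        ,  0.        ]), 'R': array([[ 0.18842169,  0.98208053, -0.00388472],
       [ 0.81191184, -0.1579962 , -0.5619932 ],
       [-0.55253636,  0.10273766, -0.82713273]]), 't': array([-0.27092579, -0.28135636,  1.28818118])}
top {'K': array([[447.93632902,   0.        , 312.05298546],
       [  0.        , 447.93632902, 246.44658935],
       [  0.        ,   0.        ,   1.        ]]), 'D': array([-0.02714347,  0.        ,  0.        ,  0.        ,  0.        ]), 'R': array([[-2.04746035e-02, -9.99790321e-01,  3.22084039e-04],
       [-9.95822055e-01,  2.03646614e-02, -8.90152543e-02],
       [ 8.89900306e-02, -2.14329043e-03, -9.96030211e-01]]), 't': array([0.18540848, 0.51452576, 0.95631446])}
[0.17683121 0.49404794 0.20060182] [-5.37360511e-01 -3.09484802e+00  1.63708680e-03] 0.1 0.08499110853728276
```

View pics/side0.png

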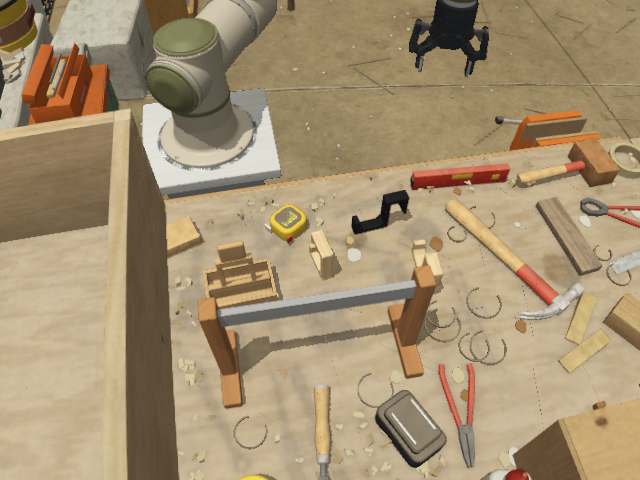

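View pics/top0.png

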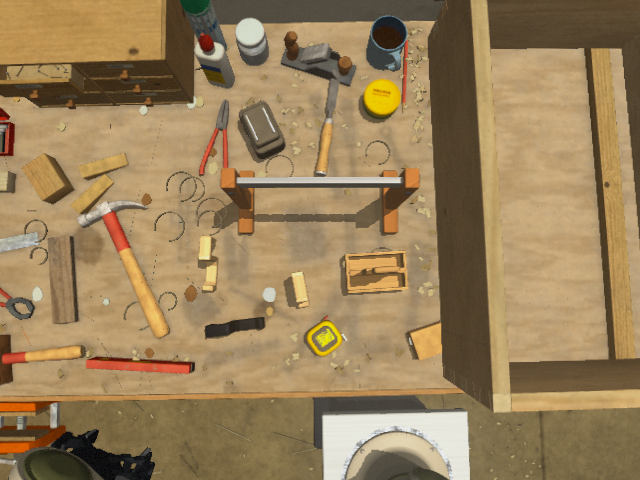

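The top view shows three hook-like objects: black S at top (235,327), not meant; pale piece at top (300,289)/side (320,255), about 75 mm long and probably the C; pale piece at top (207,263)/side (425,255), about 113 mm long and probably the S-hook. The trug is at top (377,272) and the rail at top (320,183). I'll check these in a crop.

Run:
```python
import cv2,numpy as np
s=cv2.imread("pics/side0.png");t=cv2.imread("pics/top0.png")
def c(i,x,y,w,h,k): return cv2.resize(i[y:y+h,x:x+w],None,fx=k,fy=k,interpolation=cv2.INTER_CUBIC)
a=np.hstack([c(s,380,220,80,60,5),c(s,290,220,80,60,5)])
b=np.hstack([c(t,170,230,80,60,5),c(t,335,240,80,60,5)])
cv2.imwrite("pics/crop1.png",np.vstack([a,b]))
```

```text
(no output)
```

View pics/crop1.png

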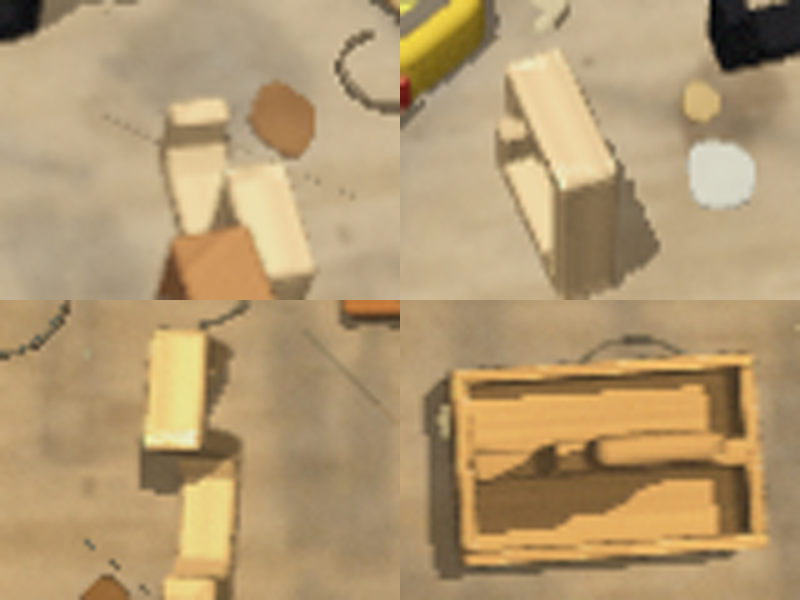

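The crop confirms it: the S-hook is the piece at top (207,263), with its top block at the rear and its open lower curl and tip towards the robot. The piece at (300,289) is the closed-back C. I'll back-project the corners and look closer at the rail.

```bash
cat > h.py <<'E'
import cv2,numpy as np
from rig import *
def bp(cam,uv,z):
    c=camera_info(cam);R=np.array(c["R"]);t=np.array(c["t"])
    n=cv2.undistortPoints(np.array(uv,float).reshape(-1,1,2),np.array(c["K"]),np.array(c["D"])).reshape(-1,2)
    d=np.c_[n,np.ones(len(n))]@R; o=-R.T@t
    return o+d*((z-o[2])/d[:,2])[:,None]
def pr(cam,X):
    c=camera_info(cam);return cv2.projectPoints(np.array(X,float).reshape(-1,3),cv2.Rodrigues(np.array(c["R"]))[0],np.array(c["t"],float),np.array(c["K"]),np.array(c["D"]))[0].reshape(-1,2)
def crop(i,x,y,w,h,k): return cv2.resize(i[y:y+h,x:x+w],None,fx=k,fy=k,interpolation=cv2.INTER_CUBIC)
E
python3 - <<'E'
from h import *
np.set_printoptions(precision=4,suppress=True)
print("hook top\n",bp("top",[(200.4,236),(212,236.4),(210.6,259),(199,259)],.085))
f=lambda x,y:((x-400)/5+335,(y-300)/5+240)
print("trug rim\n",bp("top",[f(452,372),f(752,357),f(765,543),f(465,563)],.04))
print("neck top\n",bp("top",[f(597,450),f(727,447)],.167))
t=cv2.imread("pics/top0.png");s=cv2.imread("pics/side0.png")
a=np.hstack([crop(t,215,160,80,60,5),crop(t,350,160,80,60,5)])
b=np.hstack([crop(s,190,280,80,60,5),crop(s,380,260,80,60,5)])
cv2.imwrite("pics/crop2.png",np.vstack([a,b]))
E
```

```text
hook top
 [[0.5389 0.4039 0.085 ]
 [0.5376 0.38   0.085 ]
 [0.4911 0.3829 0.085 ]
 [0.4916 0.4067 0.085 ]]
trug rim
 [[ 0.4981  0.1037  0.04  ]
 [ 0.5019 -0.0254  0.04  ]
 [ 0.4222 -0.0279  0.04  ]
 [ 0.4165  0.1004  0.04  ]]
neck top
 [[0.4591 0.0604 0.167 ]
 [0.4592 0.012  0.167 ]]
```

View pics/crop2.png

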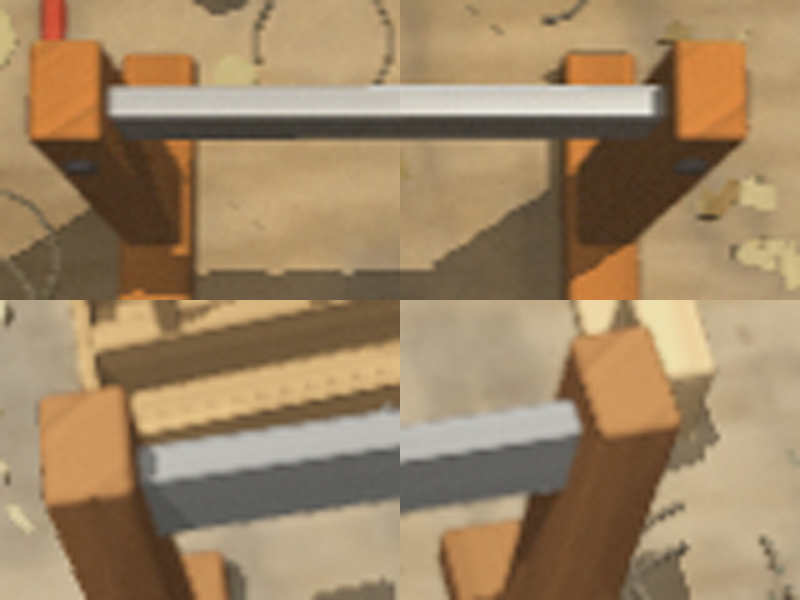

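Run:
```python
from h import *
np.set_printoptions(precision=4,suppress=True)
print("rail top\n",bp("top",[(237,180.2),(401,180)],.22),"\nside\n",bp("side",[(219.6,313),(415,283.6)],.22))
print("hook side\n",bp("side",[(425.6,254),(437,253),(442.6,274),(433.6,276)],.085))
# black-box: neck top from side, for check
for cam in("side",):print(pr(cam,[[.459,.036,.167]]))
s=read_state();R=cv2.Rodrigues(np.array(s["tcp_rot"]))[0];print(R)
```

```text
rail top
 [[0.621  0.3057 0.22  ]
 [0.6155 0.0154 0.22  ]] 
side
 [[0.6152 0.0147 0.22  ]
 [0.6215 0.3058 0.22  ]]
hook side
 [[0.4914 0.3862 0.085 ]
 [0.4933 0.4079 0.085 ]
 [0.5392 0.4037 0.085 ]
 [0.54   0.3862 0.085 ]]
[[228.8919 244.3784]]
[[-0.9415  0.3371 -0.0006]
 [ 0.3371  0.9415 -0.001 ]
 [ 0.0003 -0.0011 -1.    ]]
```

The S-hook is at about (0.515, 0.394) with yaw -0.05, and the rail middle at (0.618, 0.160) with yaw -0.02. The trug is at about (0.459, 0.036). Turn the tool first.

```bash
cat >> h.py <<'E'
def d(x,y,z,yaw=None):
    s=read_state();R=cv2.Rodrigues(np.array(s["tcp_rot"]))[0];p=np.array(s["tcp_pos"])
    a=np.arctan2(R[1,1],R[0,1]); 
    print("t",round(s["time_s"],2),"p",p.round(4),"tilt",R[:,2].round(3),"yawy",round(a,3),"shift units",(R.T@(np.array([x,y,z])-p)/.25).round(3),"turn z",None if yaw is None else round(-(yaw-a)/np.radians(120),4),"F",np.array(s["contact_force"]).round(1))
E
python3 -m jog '[[[0,0,0,0,0,0.061,85],[0,0,0,0,0,0.061,85],[0,0,0,0,0,0.061,85],[0,0,0,0,0,0.061,85],[0,0,0,0,0,0.061,85],[0,0,0,0,0,0.061,85],[0,0,0,0,0,0.061,85],[0,0,0,0,0,0.061,85],[0,0,0,0,0,0.061,85],[0,0,0,0,0,0.061,85]]]' 30
python3 -c "from h import *;d(.515,.394,.17,-.05)"
```

```text
time_s: 1.1
tcp_pos: [0.1769, 0.4941, 0.2007]
tcp_rot: [2.282, 2.158, -0.001]
contact_force: [0.3, -0.2, -0.2]
finger_gap: 0.0847
gripper_force: 0.0
t 1.1 p [0.1769 0.4941 0.2007] tilt [-0.    -0.001 -1.   ] yawy -0.056 shift units [-0.324  1.373  0.123] turn z -0.0028 F [ 0.3 -0.2 -0.2]
```

```bash
python3 -m jog '[[[-0.04,0.171,0.015,0,0,0,85],[-0.04,0.171,0.015,0,0,0,85],[-0.04,0.171,0.015,0,0,0,85],[-0.04,0.171,0.015,0,0,0,85],[-0.04,0.171,0.015,0,0,0,85],[-0.04,0.171,0.015,0,0,0,85],[-0.04,0.171,0.015,0,0,0,85],[-0.04,0.171,0.015,0,0,0,85],[0,0,0,0,0,0,85],[0,0,0,0,0,0,85]]]' 30
python3 -c "
from h import *;d(.515,.394,.045,-.05)
s=read_camera('side');t=read_camera('top')
cv2.imwrite('pics/c3.png',np.hstack([crop(s,350,170,100,120,4),crop(t,170,190,100,120,4)]))"
```

```text
time_s: 2.1
tcp_pos: [0.5146, 0.3966, 0.1701]
tcp_rot: [-2.278, -2.163, 0.003]
contact_force: [0.1, 1.1, 0.8]
finger_gap: 0.085
gripper_force: 0.0
t 2.1 p [0.5146 0.3966 0.1701] tilt [-0.002 -0.001 -1.   ] yawy -0.052 shift units [-0.01   0.003  0.5  ] turn z -0.0009 F [0.1 1.1 0.8]
```

View pics/c3.png

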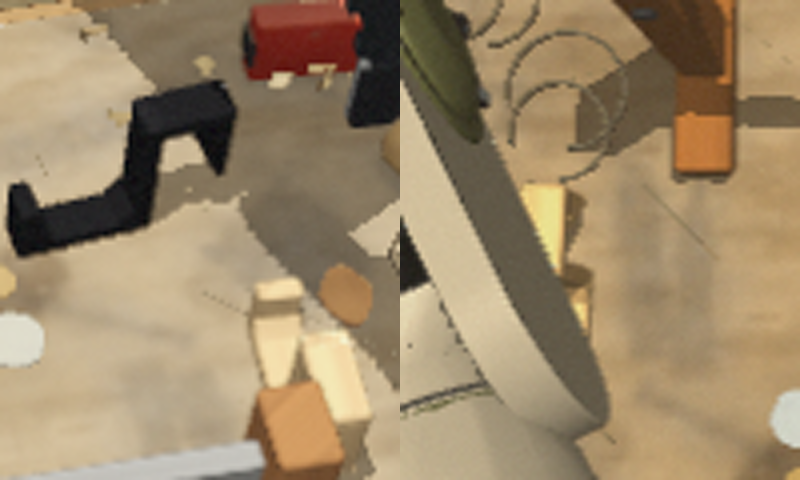

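The hook stands undisturbed at side crop (335,375), with the gripper above it. Descend and pinch.

```bash
python3 -m jog '[[[-0.01,0.003,0.08,0,0,0,85],[0,0,0.08,0,0,0,85],[0,0,0.08,0,0,0,85],[0,0,0.08,0,0,0,85],[0,0,0.08,0,0,0,85],[0,0,0.06,0,0,0,85],[0,0,0.04,0,0,0,85],[0,0,0,0,0,0,70],[0,0,0,0,0,0,40],[0,0,0,0,0,0,40]]]' 30
python3 -m jog '[[[0,0,0,0,0,0,35],[0,0,0,0,0,0,35],[0,0,0,0,0,0,35],[0,0,0,0,0,0,35],[0,0,0,0,0,0,35],[0,0,0,0,0,0,35],[0,0,-0.01,0,0,0,35],[0,0,-0.03,0,0,0,35],[0,0,-0.04,0,0,0,35],[0,0,0,0,0,0,35]]]' 40
python3 -c "
from h import *;d(.618,.16,.21,-.02)
s=read_camera('side')
cv2.imwrite('pics/c4.png',crop(s,380,170,110,120,5))"
```

```text
time_s: 3.2
tcp_pos: [0.5156, 0.395, 0.0475]
tcp_rot: [2.277, 2.164, 0.003]
contact_force: [-1.1, 0.5, 2.6]
finger_gap: 0.0489
gripper_force: 30.7
time_s: 4.2
tcp_pos: [0.516, 0.395, 0.0681]
tcp_rot: [2.276, 2.164, 0.005]
contact_force: [-0.6, 0.0, -0.6]
finger_gap: 0.048
gripper_force: 41.3
t 4.2 p [0.516  0.395  0.0681] tilt [ 0.003  0.001 -1.   ] yawy -0.051 shift units [-0.917  0.457 -0.568] turn z -0.0146 F [-0.6  0.  -0.6]
```

View pics/c4.png

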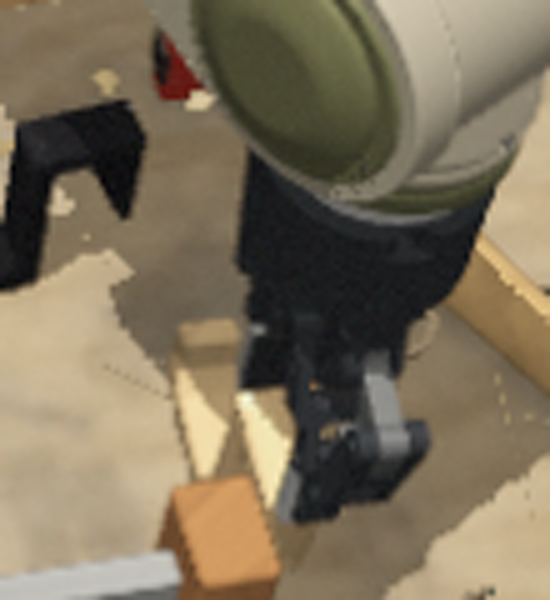

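Grasped and lifted. Raise, then move to in front of the rail's middle.

```bash
python3 -m jog '[[[0,0,-0.15,0,0,0,35],[0,0,-0.19,0,0,0,35],[0,0,-0.19,0,0,0,35],[0,0,-0.17,0,0,0,35],[-0.1,0,-0.08,0,0,-0.004,35],[-0.18,0,0,0,0,-0.004,35],[-0.19,0,0,0,0,-0.004,35],[-0.19,0,0,0,0,-0.003,35],[-0.17,0,0,0,0,0,35],[-0.1,0,0,0,0,0,35]]]' 40
python3 -m jog '[[[0,0,0,0,0,0,35],[0,0,0,0,0,0,35],[0,0,0,0,0,0,35],[0,0,0,0,0,0,35],[0,0,0,0,0,0,35],[0,0,0,0,0,0,35],[0,0,0,0,0,0,35],[0,0,0,0,0,0,35],[0,0,0,0,0,0,35],[0,0,0,0,0,0,35]]]' 40
python3 -c "
from h import *;d(.6225,.16,.263,-.02)
s=read_camera('side');t=read_camera('top')
cv2.imwrite('pics/c5.png',np.hstack([crop(s,230,140,130,190,3),crop(t,240,150,130,190,3)]))"
```

```text
time_s: 5.25
tcp_pos: [0.5075, 0.1595, 0.2611]
tcp_rot: [2.244, 2.198, -0.001]
contact_force: [-0.3, 1.3, -0.7]
finger_gap: 0.0483
gripper_force: 41.9
time_s: 6.25
tcp_pos: [0.5079, 0.1622, 0.2611]
tcp_rot: [2.243, 2.2, 0.0]
contact_force: [0.6, 0.2, -1.0]
finger_gap: 0.0482
gripper_force: 41.9
t 6.25 p [0.5079 0.1622 0.2611] tilt [ 0. -0. -1.] yawy -0.019 shift units [ 0.     0.459 -0.008] turn z 0.0004 F [ 0.6  0.2 -1. ]
```

View pics/c5.png

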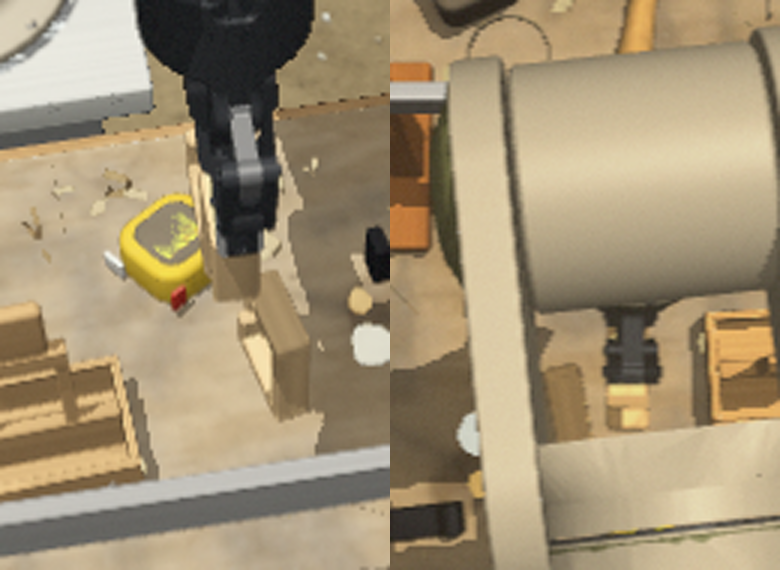

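```bash
python3 -c "
from h import *
print(pr('side',[[.533,.150,.246],[.533,.174,.246],[.388+.026,.162,.225+.026]]))"
python3 -m jog '[[[0,0.04,0,0,0,0,35],[0,0.08,0,0,0,0,35],[0,0.1,0,0,0,0,35],[0,0.1,0,0,0,0,35],[0,0.08,0,0,0,0,35],[0,0.04,0,0,0,0,35],[0,0.02,0,0,0,0,35],[0,0,0,0,0,0,35],[0,0,0,0,0,0,35],[0,0,0,0,0,0,35]]]' 40
python3 -c "
from h import *;d(.6225,.16,.263,-.02)
s=read_camera('side')
cv2.imwrite('pics/c6.png',crop(s,230,190,160,120,5))"
```

```text
[[301.4574141  242.24618001]
 [317.08741371 239.75998373]
 [296.10549051 180.57205238]]
time_s: 7.35
tcp_pos: [0.6225, 0.1601, 0.2614]
tcp_rot: [2.242, 2.2, 0.0]
contact_force: [-0.4, -0.4, -0.8]
finger_gap: 0.0481
gripper_force: 41.9
t 7.35 p [0.6225 0.1601 0.2614] tilt [ 0.  0. -1.] yawy -0.019 shift units [-0.     0.    -0.006] turn z 0.0005 F [-0.4 -0.4 -0.8]
```

View pics/c6.png

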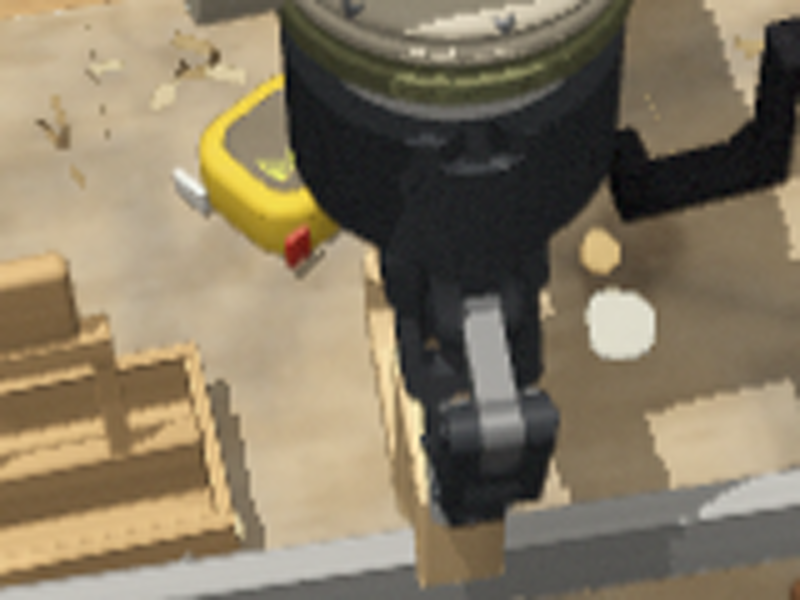

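The rear leg (crop (460,550)) sits past the rail as computed. Lower it.

```bash
python3 -m jog '[[[0,0,0.03,0,0,0,35],[0,0,0.04,0,0,0,35],[0,0,0.04,0,0,0,35],[0,0,0.04,0,0,0,35],[0,0,0.03,0,0,0,35],[0,0,0.03,0,0,0,35],[0,0,0.02,0,0,0,35],[0,0,0,0,0,0,35],[0,0,0,0,0,0,35],[0,0,0,0,0,0,35]]]' 40
python3 -c "
from h import *;d(.6225,.16,.197,-.02)"
```

```text
time_s: 8.4
tcp_pos: [0.623, 0.16, 0.2041]
tcp_rot: [2.242, 2.2, 0.001]
contact_force: [0.4, -0.8, -0.6]
finger_gap: 0.0482
gripper_force: 41.9
t 8.4 p [0.623  0.16   0.2041] tilt [ 0.001  0.    -1.   ] yawy -0.019 shift units [-0.    -0.002  0.028] turn z 0.0004 F [ 0.4 -0.8 -0.6]
```

```bash
python3 -m jog '[[[0,0,0.006,0,0,0,35],[0,0,0.006,0,0,0,35],[0,0,0.006,0,0,0,35],[0,0,0.006,0,0,0,35],[0,0,0.006,0,0,0,35],[0,0,0,0,0,0,35],[0,0,0,0,0,0,35],[0,0,0,0,0,0,35],[0,0,0,0,0,0,35],[0,0,0,0,0,0,35]]]' 40
python3 -c "
from h import *;d(.6225,.16,.197,-.02)"
```

```text
time_s: 9.4
tcp_pos: [0.6228, 0.16, 0.1961]
tcp_rot: [2.243, 2.2, 0.0]
contact_force: [0.7, -0.0, 0.1]
finger_gap: 0.0483
gripper_force: 41.9
t 9.4 p [0.6228 0.16   0.1961] tilt [ 0.  0. -1.] yawy -0.019 shift units [ 0.    -0.001 -0.004] turn z 0.0004 F [ 0.7 -0.   0.1]
```

```bash
python3 -m jog '[[[0,0,0.004,0,0,0,35],[0,0,0.004,0,0,0,35],[0,0,0,0,0,0,35],[0,0,0,0,0,0,35],[0,0,0,0,0,0,50],[0,0,0,0,0,0,54],[0,0,0,0,0,0,58],[0,0,0,0,0,0,66],[0,0,0,0,0,0,76],[0,0,0,0,0,0,85]]]' 40
python3 -c "
from h import *;d(.6225,.16,.29,-.02)
s=read_camera('side')
cv2.imwrite('pics/c7.png',crop(s,250,190,160,120,5))"
```

```text
time_s: 10.4
tcp_pos: [0.6228, 0.16, 0.194]
tcp_rot: [-2.243, -2.2, 0.0]
contact_force: [-1.0, -0.2, -0.2]
finger_gap: 0.0848
gripper_force: 0.0
t 10.4 p [0.6228 0.16   0.194 ] tilt [-0.  0. -1.] yawy -0.019 shift units [ 0.    -0.001 -0.384] turn z 0.0004 F [-1.  -0.2 -0.2]
```

View pics/c7.png

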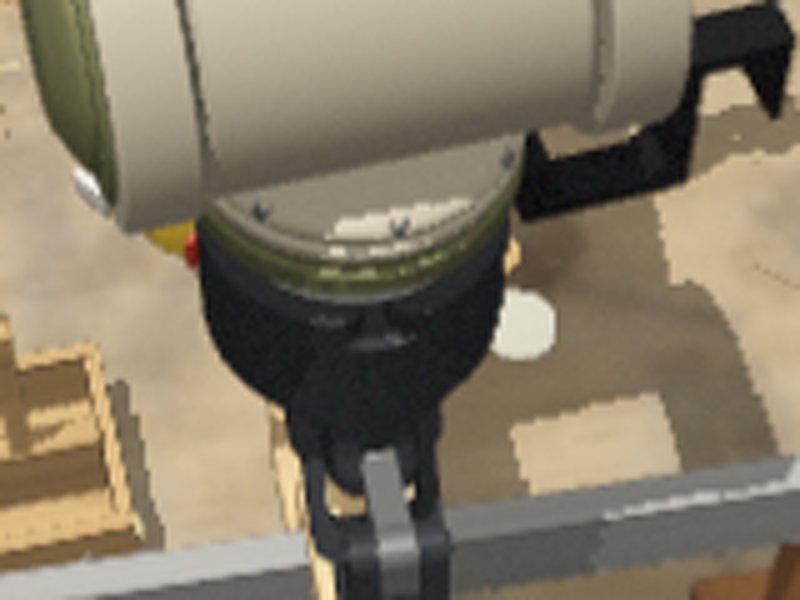

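The gripper hides the hook. Raise clear and check by image difference.

```bash
python3 -m jog '[[[0,0,-0.03,0,0,0,85],[0,0,-0.06,0,0,0,85],[0,0,-0.1,0,0,0,85],[0,0,-0.15,0,0,0,85],[0,0,-0.15,0,0,0,85],[0,-0.1,-0.04,0,0,-0.05,85],[0,-0.1,0,0,0,-0.07,85],[0,-0.1,0,0,0,-0.07,85],[0,-0.1,0,0,0,-0.07,85],[0,-0.1,0,0,0,-0.07,85]]]' 40
python3 -m jog '[[[0,0,0,0,0,-0.07,85],[0,0,0,0,0,-0.07,85],[0,0,0,0,0,-0.07,85],[0,0,0,0,0,-0.07,85],[0,0,0,0,0,-0.07,85],[0,0,0,0,0,-0.07,85],[0,0,0,0,0,-0.026,85],[0,0,0,0,0,0,85],[0,0,0,0,0,0,85],[0,0,0,0,0,0,85]]]' 40
python3 -c "
from h import *;d(.4595,.037,.22,1.606)"
```

```text
time_s: 11.45
tcp_pos: [0.5026, 0.1308, 0.3273]
tcp_rot: [1.355, 2.833, 0.001]
contact_force: [0.3, 0.1, -0.1]
finger_gap: 0.0854
gripper_force: 0.0
time_s: 12.45
tcp_pos: [0.5037, 0.1308, 0.3268]
tcp_rot: [-0.053, 3.141, -0.0]
contact_force: [0.2, 0.2, 0.5]
finger_gap: 0.085
gripper_force: 0.0
t 12.45 p [0.5037 0.1308 0.3268] tilt [ 0. -0. -1.] yawy 1.605 shift units [ 0.19  -0.369  0.427] turn z -0.0006 F [0.2 0.2 0.5]
```

```bash
python3 -m jog '[[[0.03,-0.06,0.05,0,0,0,85],[0.04,-0.08,0.09,0,0,0,85],[0.05,-0.09,0.11,0,0,0,85],[0.04,-0.08,0.11,0,0,0,85],[0.03,-0.06,0.067,0,0,0,85],[0,0,0,0,0,0,85],[0,0,0,0,0,0,85],[0,0,0,0,0,0,85],[0,0,0,0,0,0,85],[0,0,0,0,0,0,85]]]' 40
python3 - <<'E'
from h import *
np.set_printoptions(precision=1,suppress=True)
d(.4595,.037,.124,1.606)
s=read_camera('side');t=read_camera('top')
cv2.imwrite('pics/s8.png',s);cv2.imwrite('pics/t8.png',t)
# top face of hook, z .232, x .599..649, y .148...172 ; tip x .536-.548 (top z .185)
H=[[.599,.148,.232],[.599,.172,.232],[.649,.172,.232],[.649,.148,.232]]
T=[[.536,.148,.185],[.536,.172,.185]]
for n,i in(('side',s),('top',t)):
    print(n,pr(n,H).tolist(),pr(n,T).tolist())
    b=cv2.imread(f'pics/{n}0.png');df=(cv2.absdiff(i,b).max(2)>40).astype('uint8')
    p=pr(n,H).mean(0).astype(int);x0,y0=p-[22,30]
    for r in df[y0:y0+70:2,x0:x0+44]: print(y0,''.join('.#'[v] for v in r)); y0+=2
    print('x0',x0)
E
```

```text
time_s: 13.45
tcp_pos: [0.4599, 0.0371, 0.2203]
tcp_rot: [-0.056, 3.14, -0.0]
contact_force: [-0.5, -0.7, 0.3]
finger_gap: 0.085
gripper_force: 0.0
t 13.45 p [0.5 0.  0.2] tilt [ 0. -0. -1.] yawy 1.607 shift units [ 0.  -0.   0.4] turn z 0.0004 F [-0.5 -0.7  0.3]
side [[308.1508682856193, 284.2816805925685], [324.25445922469845, 281.58850784577476], [331.14582652576433, 311.39229269803826], [314.49436687289176, 314.27667285977486]] [[301.64284351399385, 265.80220409080556], [316.3842597406213, 263.39221685346746]]
267 ########........####........................
269 #######.....#########.......................
271 ###.......######....#.......................
273 .......#..#..#########......................
275 .......###############......................
277 .......#########............................
279 ..............###.#.........................
281 .........#############......................
283 .........#####......#######.................
285 .........##################.................
287 ..........##.###############................
289 ..........##.###############.........
[... 2412 characters left out ...]
.......
187 ...............##############...............
189 ....................##...#..................
191 ...............##############...............
193 ...............#############................
195 ...............############.................
197 ...............##########...................
199 ................#######.....................
201 .....................######.................
203 ####...............########.................
205 ####............###########.................
207 ###.............###########.................
209 ##..............###########.................
211 #...............###########.................
213 ................###########.................
x0 297
```

The hook hangs on the rail as predicted: top face seen at top cols 312–326, rows 163–188. Grasp the trug.

```bash
python3 -m jog '[[[0,0,0.05,0,0,0,85],[0,0,0.08,0,0,0,85],[0,0,0.08,0,0,0,85],[0,0,0.08,0,0,0,85],[0,0,0.06,0,0,0,85],[0,0,0.034,0,0,0,85],[0,0,0,0,0,0,70],[0,0,0,0,0,0,35],[0,0,0,0,0,0,35],[0,0,0,0,0,0,35]]]' 50
python3 - <<'E'
from h import *
np.set_printoptions(precision=4,suppress=True)
d(.4595,.037,.124,1.606)
t=cv2.imread('pics/t8.png');b=cv2.imread('pics/top0.png')
df=(cv2.absdiff(t,b).max(2)>40).astype('uint8')
y0=187
for r in df[y0:240:2,297:341]: print(y0,''.join('.#'[v] for v in r)); y0+=2
E
```

```text
time_s: 14.55
tcp_pos: [0.4601, 0.0364, 0.1249]
tcp_rot: [-0.056, 3.139, -0.001]
contact_force: [-0.9, -2.7, 5.9]
finger_gap: 0.0441
gripper_force: 51.3
t 14.55 p [0.4601 0.0364 0.1249] tilt [ 0.002 -0.001 -1.   ] yawy 1.606 shift units [0.003 0.003 0.004] turn z 0.0001 F [-0.9 -2.7  5.9]
187 ...............##############...............
189 ....................##...#..................
191 ...............##############...............
193 ...............#############................
195 ...............############.................
197 ...............##########...................
199 ................#######.....................
201 .....................######.................
203 ####...............########.................
205 ####............###########.................
207 ###.............###########.................
209 ##..............###########.................
211 #...............###########.................
213 ................###########.................
215 ...............#############................
217 ...............#############................
219 ...............#############................
221 ...#...........#############................
223 ########........###########.................
225 ########........###########.................
227 ########.........######.....................
229 ########.........##########.................
231 ########....................................
233 ########....................................
235 ########....................................
237 ########....................................
239 ########....................................
```

Gripped. Lift high to clear the C-hook, then move sideways to in front of the hook.

```bash
python3 -m jog '[[[0,0,-0.06,0,0,0,30],[0,0,-0.12,0,0,0,30],[0,0,-0.15,0,0,0,30],[0,0,-0.15,0,0,0,30],[0,0.06,-0.1,0,0,0.006,30],[-0.02,0.1,0,0,0,0.01,30],[-0.04,0.12,0,0,0,0.01,30],[-0.02,0.12,0,0,0,0,30],[0,0.08,0,0,0,0,30],[0,0.03,0,0,0,0,30]]]' 60
python3 - <<'E'
from h import *
d(.49,.161,.218,1.551)
print(bp('top',[(300,275),(300,305)],.085))
E
```

```text
time_s: 15.55
tcp_pos: [0.4792, 0.1657, 0.2687]
tcp_rot: [-0.027, -3.141, -0.0]
contact_force: [0.0, -0.3, -1.8]
finger_gap: 0.0434
gripper_force: 61.7
t 15.55 p [0.4792 0.1657 0.2687] tilt [-0.001  0.    -1.   ] yawy 1.554 shift units [-0.044 -0.018  0.203] turn z 0.0012 F [ 0.  -0.3 -1.8]
[[0.45482384 0.20070054 0.085     ]
 [0.39418908 0.20180561 0.085     ]]
```

```bash
python3 -m jog '[[[-0.02,-0.01,0,0,0,0,30],[-0.02,-0.01,0.02,0,0,0,30],[0,0,0.04,0,0,0,30],[0,0,0.05,0,0,0,30],[0,0,0.05,0,0,0,30],[0,0,0.03,0,0,0,30],[0,0,0.012,0,0,0,30],[0,0,0,0,0,0,30],[0,0,0,0,0,0,30],[0,0,0,0,0,0,30]]]' 60
python3 - <<'E'
from h import *
d(.5735,.161,.218,1.551)
s=read_camera('side')
cv2.imwrite('pics/c9.png',crop(s,210,160,200,150,4))
E
```

```text
time_s: 16.55
tcp_pos: [0.4896, 0.159, 0.2188]
tcp_rot: [0.03, 3.141, 0.0]
contact_force: [-0.5, 0.8, -0.9]
finger_gap: 0.0441
gripper_force: 61.7
t 16.55 p [0.4896 0.159  0.2188] tilt [ 0.001  0.    -1.   ] yawy 1.552 shift units [-0.335  0.015  0.004] turn z 0.0003 F [-0.5  0.8 -0.9]
```

View pics/c9.png

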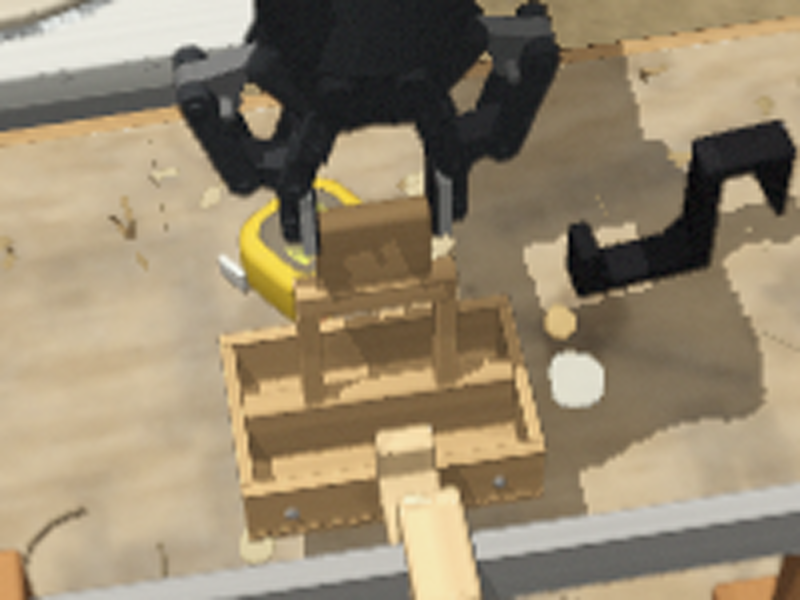

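The trug is held level, neck top at crop (370,205), with the hook tip (405,440) over the box rear in line with the window. I'll check the height by projection before moving on.

```bash
python3 - <<'E'
from h import *
X=np.array([.4896,.159,.2188+.026])
Y=X+[[-.006,-.023,.016],[-.006,.023,.016],[.042,-.065,-.151],[.042,.065,-.151]]
print((pr('side',Y)-[210,160])*4)
E
python3 -m jog '[[[-0.02,0.007,0,0,0,0,30],[-0.04,0.007,0,0,0,0,30],[-0.05,0,0,0,0,0,30],[-0.06,0,0,0,0,0,30],[-0.06,0,0,0,0,0,30],[-0.05,0,0,0,0,0,30],[-0.03,0,0,0,0,0,30],[-0.02,0,0,0,0,0,30],[0,0,0,0,0,0,30],[0,0,0,0,0,0,30]]]' 60
python3 -c "
from h import *
d(.5735,.161,.178,1.551)"
```

```text
[[306.71049134 209.03895776]
 [424.46914618 191.01402153]
 [248.41875165 547.35791593]
 [540.86007864 498.17692538]]
time_s: 17.6
tcp_pos: [0.5716, 0.161, 0.2184]
tcp_rot: [-0.03, -3.141, -0.0]
contact_force: [0.4, -0.3, -1.4]
finger_gap: 0.0438
gripper_force: 61.7
t 17.6 p [0.5716 0.161  0.2184] tilt [-0.  0. -1.] yawy 1.552 shift units [-0.007  0.     0.162] turn z 0.0004 F [ 0.4 -0.3 -1.4]
```

```bash
python3 -m jog '[[[0,0,0.02,0,0,0,30],[0,0,0.03,0,0,0,30],[0,0,0.03,0,0,0,30],[0,0,0.02,0,0,0,30],[0,0,0.02,0,0,0,30],[0,0,0.01,0,0,0,30],[0,0,0,0,0,0,30],[0,0,0,0,0,0,30],[0,0,0,0,0,0,30],[0,0,0,0,0,0,30]]]' 60
python3 -m jog '[[[0,0,0.008,0,0,0,30],[0,0,0.008,0,0,0,30],[0,0,0.008,0,0,0,30],[0,0,0.004,0,0,0,30],[0,0,0,0,0,0,30],[0,0,0,0,0,0,30],[0,0,0,0,0,0,30],[0,0,0,0,0,0,30],[0,0,0,0,0,0,30],[0,0,0,0,0,0,30]]]' 60
python3 -c "
from h import *
d(.5735,.161,.175,1.551)"
```

```text
time_s: 18.6
tcp_pos: [0.572, 0.1609, 0.1861]
tcp_rot: [0.03, 3.141, 0.0]
contact_force: [0.0, 0.0, -2.7]
finger_gap: 0.044
gripper_force: 61.7
time_s: 19.6
tcp_pos: [0.5719, 0.1609, 0.1789]
tcp_rot: [-0.03, -3.141, 0.0]
contact_force: [-1.2, -0.7, -2.0]
finger_gap: 0.0437
gripper_force: 61.7
t 19.6 p [0.5719 0.1609 0.1789] tilt [-0. -0. -1.] yawy 1.552 shift units [-0.006  0.001  0.015] turn z 0.0003 F [-1.2 -0.7 -2. ]
```

```bash
python3 -m jog '[[[0,0,0.004,0,0,0,30],[0,0,0.004,0,0,0,30],[0,0,0.004,0,0,0,30],[0,0,0,0,0,0,30],[0,0,0,0,0,0,30],[0,0,0,0,0,0,30],[0,0,0,0,0,0,30],[0,0,0,0,0,0,30],[0,0,0,0,0,0,30],[0,0,0,0,0,0,30]]]' 60
python3 -m jog '[[[0,0,0.004,0,0,0,30],[0,0,0.004,0,0,0,30],[0,0,0.004,0,0,0,30],[0,0,0,0,0,0,30],[0,0,0,0,0,0,30],[0,0,0,0,0,0,30],[0,0,0,0,0,0,30],[0,0,0,0,0,0,30],[0,0,0,0,0,0,30],[0,0,0,0,0,0,30]]]' 60
python3 -c "
from h import *
d(.5735,.161,.175,1.551)"
```

```text
time_s: 20.6
tcp_pos: [0.5719, 0.1609, 0.1759]
tcp_rot: [0.03, 3.141, -0.0]
contact_force: [-0.0, 0.5, -2.2]
finger_gap: 0.0438
gripper_force: 61.7
time_s: 21.6
tcp_pos: [0.5723, 0.1609, 0.1735]
tcp_rot: [0.03, 3.14, 0.0]
contact_force: [0.4, -0.2, 6.2]
finger_gap: 0.0436
gripper_force: 62.4
t 21.6 p [0.5723 0.1609 0.1735] tilt [ 0.001  0.    -1.   ] yawy 1.552 shift units [-0.005  0.    -0.006] turn z 0.0003 F [ 0.4 -0.2  6.2]
```

Contact: the bar rests in the curl. Release gently and withdraw upward.

```bash
python3 -m jog '[[[0,0,-0.002,0,0,0,30],[0,0,0,0,0,0,44],[0,0,0,0,0,0,48],[0,0,0,0,0,0,52],[0,0,0,0,0,0,58],[0,0,0,0,0,0,66],[0,0,0,0,0,0,76],[0,0,0,0,0,0,85],[0,0,0,0,0,0,85],[0,0,0,0,0,0,85]]]' 40
python3 -m jog '[[[0,0,-0.02,0,0,0,85],[0,0,-0.05,0,0,0,85],[0,0,-0.08,0,0,0,85],[0,0,-0.12,0,0,0,85],[0,0,-0.15,0,0,0,85],[0,0,-0.1,0,0,0,85],[0.15,0,0,0,0,0,85],[0.17,0,0,0,0,0,85],[0.17,0,0,0,0,0,85],[0.1,0,0,0,0,0,85]]]' 40
python3 - <<'E'
from h import *
d(.5,.161,.3,1.551)
g=[]
for k in range(2):
    s=read_camera('side');g.append(s)
cv2.imwrite('pics/s10.png',s);t=read_camera('top')
C=np.array([.5735,.161,.159])
G=C+[0,0,.044]
Y=G+[[-.006,-.023,.016],[-.006,.023,.016],[.006,-.023,.016],[.006,.023,.016],[.042,-.065,-.111],[.042,.065,-.111],[-.042,-.065,-.111],[-.042,.065,-.111],[.042,-.065,-.151],[.042,.065,-.151]]
b=cv2.imread('pics/side0.png')
print(pr('side',Y).round(1).tolist())
df=(cv2.absdiff(s,b).max(2)>40).astype('uint8')
y0=215
for r in df[y0:340:3,250:370:2]: print(y0,''.join('.#'[v] for v in r)); y0+=3
E
```

```text
time_s: 22.6
tcp_pos: [0.5719, 0.1609, 0.1733]
tcp_rot: [-0.03, -3.141, 0.0]
contact_force: [-0.8, 0.5, -0.0]
finger_gap: 0.0853
gripper_force: 0.0
time_s: 23.6
tcp_pos: [0.4221, 0.1639, 0.3048]
tcp_rot: [0.029, 3.14, 0.001]
contact_force: [0.6, 0.8, 0.5]
finger_gap: 0.0851
gripper_force: 0.0
t 23.6 p [0.4221 0.1639 0.3048] tilt [ 0.002  0.    -1.   ] yawy 1.552 shift units [-0.312 -0.006  0.02 ] turn z 0.0006 F [0.6 0.8 0.5]
[[298.1, 272.1], [327.9, 267.2], [299.4, 278.8], [329.5, 273.8], [280.6, 340.7], [357.1, 327.1], [273.3, 297.1], [346.3, 284.8], [282.1, 350.3], [355.8, 337.2]]
215 ..........................................##################
218 ..........................................#########...######
221 ..........................................#########....##...
224 ...........................................########.........
227 .........................................##########.........
230 .....................................###############........
233 .....................................###############....####
236 ......................................#.###..####.
[... 1520 characters left out ...]
......................########..........#.##......
311 ................................#####...##########..##......
314 ...............................#...################.###.....
317 ........................########.....##################.....
320 ................################....#############.#####.....
323 ................################......##################....
326 ................###########...##......###########.....##....
329 ...............####........######################...##......
332 ...............################...#.###.######..............
335 .................#####............##........................
338 ................#........##........................#######..
```

```bash
python3 -m jog '[[[0,0,0,0,0,0,85],[0,0,0,0,0,0,85],[0,0,0,0,0,0,85],[0,0,0,0,0,0,85],[0,0,0,0,0,0,85],[0,0,0,0,0,0,85],[0,0,0,0,0,0,85],[0,0,0,0,0,0,85],[0,0,0,0,0,0,85],[0,0,0,0,0,0,85]]]' 40 >/dev/null
python3 - <<'E'
from h import *
a=cv2.imread('pics/s10.png');g=[a]+[read_camera('side') for _ in range(6)]
for i in range(len(g)-1): print((cv2.absdiff(g[i],g[i+1])[260:360,265:365].max(2)>30).sum())
w=lambda i:np.float32(cv2.cvtColor(i[262:355,270:365],cv2.COLOR_BGR2GRAY))
print(cv2.phaseCorrelate(w(g[0]),w(g[-1])))
# register held trug (s at c9 pose) vs hung: template from earlier crop
c=cv2.resize(cv2.imread('pics/c9.png'),(200,150),interpolation=cv2.INTER_AREA)
tp=c[45:75,75:110] # neck+crossbar
r=cv2.matchTemplate(g[-1][230:330,260:370],tp,cv2.TM_CCOEFF_NORMED);_,v,_,l=cv2.minMaxLoc(r)
print('match',v,'shift',np.array(l)+[260,230]-[285,205])
X0=np.array([.4896,.159,.2188+.026]);X1=np.array([.572,.161,.1735+.026])
print('pred',pr('side',X1)-pr('side',X0))
cv2.imwrite('pics/s11.png',g[-1])
E
```

```text
475
192
106
3
67
179
((0.02938056584238069, 0.16725528221687824), 0.9703315926922692)
match 0.4132716655731201 shift [13 95]
pred [[11.30939493 59.3931521 ]]
```

It's still swinging a little. Wait for it to settle.

```bash
for i in 1 2 3 4 5 6; do python3 -m jog '[[[0,0,0,0,0,0,85],[0,0,0,0,0,0,85],[0,0,0,0,0,0,85],[0,0,0,0,0,0,85],[0,0,0,0,0,0,85],[0,0,0,0,0,0,85],[0,0,0,0,0,0,85],[0,0,0,0,0,0,85],[0,0,0,0,0,0,85],[0,0,0,0,0,0,85]]]' 40 >/dev/null; done
python3 - <<'E'
from h import *
g=[read_camera('side') for _ in range(12)]
print([(cv2.absdiff(g[i],g[i+1])[260:360,265:365].max(2)>30).sum() for i in range(11)],(cv2.absdiff(g[0],g[6])[260:360,265:365].max(2)>30).sum())
w=lambda i:np.float32(cv2.cvtColor(i[312:355,270:365],cv2.COLOR_BGR2GRAY))
print([tuple(np.round(cv2.phaseCorrelate(w(g[0]),w(x))[0],2)) for x in g])
s=g[-1];cv2.imwrite('pics/s12.png',s);t=read_camera('top');cv2.imwrite('pics/t12.png',t)
# rim/wall edges: bright profile down the rear wall of box and top view columns of trug
hsv=cv2.cvtColor(s,cv2.COLOR_BGR2HSV)
for x in (286,345): print(x,[(y,*map(int,s[y,x])) for y in range(318,358,2)])
d(0.42,.16,.3)
E
```

```text
[np.int64(58), np.int64(57), np.int64(20), np.int64(3), np.int64(12), np.int64(35), np.int64(41), np.int64(37), np.int64(1), np.int64(22), np.int64(36)] 68
[(np.float64(0.0), np.float64(0.5)), (np.float64(-0.12), np.float64(0.36)), (np.float64(-0.1), np.float64(0.23)), (np.float64(-0.06), np.float64(0.24)), (np.float64(-0.06), np.float64(0.21)), (np.float64(-0.08), np.float64(0.28)), (np.float64(-0.08), np.float64(0.37)), (np.float64(-0.04), np.float64(0.44)), (np.float64(0.04), np.float64(0.52)), (np.float64(0.02), np.float64(0.54)), (np.float64(-0.01), np.float64(0.44)), (np.float64(-0.1), np.float64(0.4))]
286 [(318, 135, 190, 225), (320, 102, 148, 181), (322, 73, 107, 136), (324, 71, 107, 134), (326, 65, 100, 126), (328, 61, 92, 117), (330, 60, 90, 112), (332, 78, 118, 147), (334, 77, 114, 143), (336, 81, 118, 148), (338, 128, 184, 218), (340, 115, 166, 201), (342, 72, 110, 137), (344, 73, 111, 139), (346, 74, 111, 139), (348, 75, 113, 142), (350, 78, 115, 142), (352, 141, 175, 194), (354, 149, 184, 202), (356, 147, 182, 200)]
345 [(318, 54, 82, 104), (320, 53, 82, 105), (322, 69, 104, 131), (324, 74, 113, 141), (326, 80, 119, 149), (328, 74, 109, 135), (330, 74, 110, 138), (332, 56, 84, 107), (334, 57, 85, 108), (336, 83, 95, 99), (338, 65, 87, 104), (340, 63, 93, 119), (342, 76, 97, 111), (344, 81, 101, 112), (346, 80, 101, 114), (348, 84, 105, 119), (350, 85, 106, 120), (352, 87, 109, 124), (354, 145, 180, 199), (356, 151, 184, 203)]
t 31.7 p [0.4244 0.1637 0.3033] tilt [-0. -0. -1.] yawy 1.552 shift units [ 0.017 -0.015  0.013] turn z None F [ 0.6 -0.5 -0.3]
```

The swing is under 0.5 mm. The rear-wall edges (rim at row 339, bottom at row 351) match the predicted hanging pose (340.7 and 350.3) to within about 2 px. The robot is clear, so I'm handing in.

```bash
python3 -c "from rig import *;print(job_done())"
```

```text
the job is handed in; nothing more can be done
None
```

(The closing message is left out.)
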